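# Guide cap on, bore probe held centred

## Task

Gently set the aluminium guide cap, boss upwards, on the rim of the bronze housing, centred so that its edge is flush with the rim all round, and let go of it. Then take the bore probe out of its stand and lower it upright through the cap's guide hole without touching the cap or the housing, until its tip is about 30 mm below the cap's underside. Finish while still holding it there, still and centred in the hole; leave the other things on the bench alone.

Things in the scene. Friction and masses are not known exactly. Their poses are not given: they have to be found in the camera images.
- housing: Olive-bronze hollow turned housing, fixed to the bench: foot flange 130 mm in diameter, tapering up to an open round rim 84 mm in outer diameter (wall about 8 mm) at 75 mm height. Origin: centre of its underside on the bench, z up; the rim's centre is 75 mm above it. Its inner floor is 10 mm above the bench.
- cap: Loose aluminium guide cap, 0.15 to 0.3 kg, flat on the bench at first: a flange 84 mm in diameter and 8 mm thick, under an upright round boss 44 mm in diameter, 45 mm in total height. A guide hole 26 mm in diameter runs straight down the middle through boss and flange. Flat underside. Origin: centre of the underside, z up along the hole; the hole's upper mouth is 45 mm above it. Grip it by the boss.
- stand: Bare steel upright tube on a round foot 80 mm in diameter, fixed: tube 36 mm outer diameter, 125 mm high, bore about 16 mm. The probe stands in it. Origin: centre of its underside on the bench.
- probe: Bore probe, loose, about 0.1 to 0.2 kg: a straight steel rod 10 mm in diameter and 120 mm long under a black round handle 28 mm in diameter and 60 mm long (steel band near its top). It starts upright in the stand, the handle resting on the tube's top, the tip 5 mm above the bench. Origin: the rod's tip, z up along the rod to the handle; the middle of the handle is 150 mm above it.
- probe_tip (a point): The lower end of the probe's rod, on its axis (the same point as the probe's origin).
- probe_neck (a point): The point on the probe's axis where the rod meets the handle's lower shoulder, 120 mm above the tip. With the tip 30 mm below the cap's underside it is 45 mm above the cap's top.
- spacer: Bystander: flat steel spacer ring, 70 mm in diameter, 40 mm hole, 12 mm high, without a boss, on the far part of the bench. Origin: centre of its underside.
- tin: Bystander: small empty aluminium cup, 68 mm in diameter, 45 mm high, on the far part of the bench. Origin: centre of its underside.
- blade: Bystander: green plastic turbine blade pattern lying flat, about 165 mm long, 50 mm wide and 22 mm high at its root, on the far part of the bench. Origin: at bench level, near its middle.
Not all that is in view belongs to the job. Leave any red, turquoise or yellow look-alike of the cap alone.

How it is judged:
On the way, in this order (a step that is already met when the one before it is completed fails the run):
1. the guide cap sits flat and centred on the housing's rim, released (horizontal distance between cap and housing below 0.004 m and z of cap in the frame of housing between 0.0725 and 0.0775 m and angle between cap's own z axis and vertical below 0.05 rad and contact force between the fingers and cap below 0.1 N and linear speed of cap below 0.02 m/s), for 0.3 s.
2. the probe is lifted out of its stand (height (world z) of probe_tip above 0.115 m and contact force between the fingers and probe above 1 N), for 0.1 s.
At the end, for the whole second after the job is handed in: Cap released, flat on the rim, within 4 mm of the housing's centre; probe held by the fingers, still, upright within 0.06 rad, tip and shoulder within 4.5 mm of the hole's axis, tip 18 to 42 mm below the cap's underside, touching neither cap, housing nor stand (all of step 1 and horizontal distance between each of probe_tip, probe_neck and cap below 0.0045 m and angle between probe's own z axis and vertical below 0.06 rad and z of probe_tip in the frame of cap between -0.042 and -0.018 m and contact force between the fingers and probe above 2 N and contact force between probe and cap below 0.2 N and contact force between probe and housing below 0.2 N and contact force between probe and stand below 0.2 N and linear speed of probe below 0.015 m/s); the arm keeps its last pose, push and grip.
It fails at once if the probe touches the guide cap (contact force between probe and cap above 0.5 N).
It fails at once if the probe touches the housing (contact force between probe and housing above 0.5 N).
It fails at once if the cap is dropped: it falls, not held, faster than 0.35 m/s (a fall of over 6 mm) (linear speed of cap above 0.35 m/s and contact force between the fingers and cap below 0.1 N).
It fails at once if the spacer ring, the tin or the green blade is moved by more than 20 mm (distance of any of spacer, tin, blade from where it was at the start of the episode above 0.02 m).
It also fails if it takes over 64 s, if anything falls off the work surface, if the arm or the gripper's body presses on something with over 40 N, if the wrist force passes 120 N, or if a joint passes its speed limit or range.

## Robot

A 7-joint arm with a two-finger parallel gripper is mounted at the origin on the work surface. World frame = base frame: x ahead of the robot, y to its left, z up, the work surface at z = 0. Lengths are in m, angles in rad, forces in N, time in s.
With the tool pointing down it reaches from about 0.4 to 0.9 m from the base axis. Payload 5.5 kg.
Tool frame: the origin (TCP) lies midway between the tips of the shut fingers; the grasp point (between the pads) lies 19 mm behind it (manip.grip_depth is the distance from the TCP to the grasp point, in m); z points along the fingers, y is the line along which they close (so a half turn about z gives the same grasp; the last joint's range is limited). The gripper opens to 92 mm and grips with 3 to 60 N. Pads are 19 mm wide; open, the fingers measure 130 mm over their backs; the gripper's body (75 mm by 190 mm) begins 47 mm behind the grasp point.
Start: joints at [1.507, 0.501, -0.427, 1.55, 0.221, 1.138, -0.21], TCP at [0.209, -0.616, 0.227] pointing down, gripper open.
Joint ranges: [-2.88, 2.88], [-0.31, 2.03], [-1.54, 1.56], [0.2, 2.42], [-1.41, 4.55], [0.19, 2.02], [-2.57, 2.57]. Speed limits (rad/s): [2.57, 2.57, 3.14, 3.14, 3.14, 3.14, 3.14].

## Interface

Orientations are given as a unit quaternion [x, y, z, w].
In Python, from bench import manip, effector, viewer gives the robot as it stands. Calls block until the motion is done:
- manip.move_pose(position, orientation): joint-space move of the TCP to a pose.
- manip.servo_line(position, ori=None, vel=0.15): straight line of the TCP; ori=None keeps the orientation; vel is the mean speed in m/s.
- manip.movej(angles): joint-space move.
- effector.open_jaws() and effector.close(f_grip=None): open the fingers fully, or close them until they stop; f_grip is the grip in N (None keeps the last).
- manip.sleep(seconds).
- manip.solve_ik(position, orientation): joint angles nearest the present ones, or None.
- viewer.get_image(name): name is "side" or "top"; returns the picture (480x640x3 uint8, red, green, blue); there is no depth.
- viewer.get_calibration(name): a dict with "vfov" (degrees; the focal length in pixels is half the picture's height over the tangent of half this angle, whatever the lens; pixels are square), "cx", "cy" (the principal point, pixels), "eye" and "attitude" of the camera in the world. Camera axes: x right, y down, z forward; pixel columns grow to the right and rows downward; lengths in m; the calibration is good to about 2 mm. A picture is of the moment at which its call begins. get_calibration takes no time and is no camera call.
A pose or a line that the arm cannot do raises manip.PlanningError and nothing moves.
- manip.hand_in(): hands the job in; it is judged then, once.
Readings, each from a call of its own:
- manip.current_clock(): time.
- manip.current_q(): joint angles.
- manip.current_joint_velocities(): joint speeds.
- manip.current_tau(): joint torques, N m.
- manip.current_tool_pos(): TCP position.
- manip.current_tcp_rot(): TCP orientation.
- manip.current_force(): force on the tool from outside, world axes, zero at the start.
- manip.current_wrist_torque(): the same for the moment, N m.
- manip.current_finger_gap(): finger opening in m.
- manip.current_gripper_force(): force on a finger pad.
Only numpy, scipy, OpenCV 4.12 (cv2) and the standard library are available. Lean on these libraries where they do the work, as an engineer would, in place of code of your own. Each camera call takes 0.05 s, during which the arm holds its last target. There are 200 camera calls.

## Working session

There is one attempt and no reset: what is moved stays moved. The work goes in short steps, each a Python script; the robot and the scene stay as the last script left them, time stands still between calls to the robot, and variables do not carry over. Pictures are saved under pics/ and viewed, at most 10 in all, crops included, and the job is handed in when it is done.

```bash
mkdir -p pics; ls
python3 - <<'E'
from bench import manip, effector, viewer
import cv2
for n in("side","top"):
    cv2.imwrite(f"pics/{n}0.png",viewer.get_image(n)[:,:,::-1]); print(n,viewer.get_calibration(n))
print(manip.current_tcp_rot(),manip.current_clock(),manip.grip_depth)
E
```

```text
pics
side {'vfov': 55.856682624097445, 'cx': 323.46956535078095, 'cy': 237.95436314763828, 'eye': array([ 0.11207415, -0.41265569,  0.55333444]), 'attitude': array([ 0.82804071, -0.31767225,  0.1528688 , -0.43596336])}
top {'vfov': 46.64157653393756, 'cx': 315.0133443233595, 'cy': 241.38382500401187, 'eye': array([0.44206655, 0.03324715, 1.19255712]), 'attitude': array([-0.70184181,  0.71136434, -0.02322955,  0.02896954])}
[ 9.86680568e-01  1.62667488e-01 -1.08565124e-04 -8.55889452e-04] 0.1 0.0188
```

View pics/side0.png

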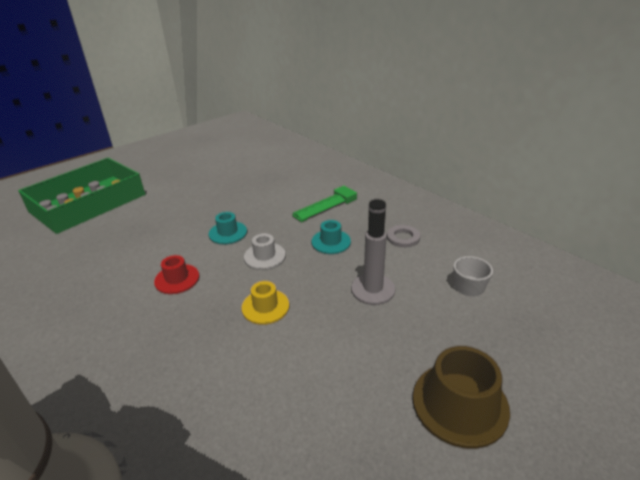

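View pics/top0.png

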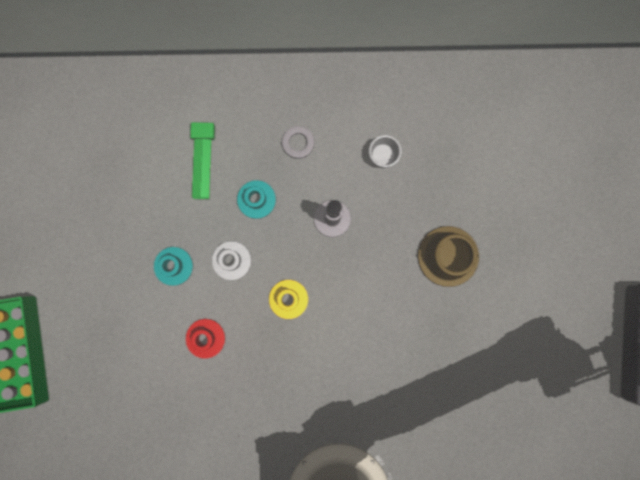

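The side view shows the white aluminium cap at about (265,250), the probe and stand at (375,250), and the bronze housing at (462,395). In the top view they are at (231,261), (333,216) and (449,256).

```bash
cat > h.py <<'E'
import numpy as np, cv2
from scipy.spatial.transform import Rotation as R
from bench import manip, effector, viewer
def ray(n,p):
    c=viewer.get_calibration(n); f=240/np.tan(np.radians(c['vfov']/2))
    d=R.from_quat(c['attitude']).apply([(p[0]-c['cx'])/f,(p[1]-c['cy'])/f,1])
    return c['eye'],d
def plane(n,p,z):
    e,d=ray(n,p); return e+d*(z-e[2])/d[2]
def proj(n,P):
    c=viewer.get_calibration(n); f=240/np.tan(np.radians(c['vfov']/2))
    v=R.from_quat(c['attitude']).inv().apply(np.array(P)-c['eye'])
    return np.array([c['cx']+f*v[0]/v[2],c['cy']+f*v[1]/v[2]])
def blob(mask,seed,r):
    m=np.zeros_like(mask); x,y=seed; s=np.s_[max(0,y-r):y+r,max(0,x-r):x+r]; m[s]=mask[s]
    cs,_=cv2.findContours(m,cv2.RETR_EXTERNAL,cv2.CHAIN_APPROX_NONE)
    return max(cs,key=cv2.contourArea)
def circ(n,cont,z):
    # cast contour to plane z and fit circle
    P=np.array([plane(n,p,z)[:2] for p in cont[:,0,:].astype(float)])
    (c,r)=cv2.minEnclosingCircle((P*1000).astype(np.float32))
    A=np.c_[2*P,np.ones(len(P))]; s=np.linalg.lstsq(A,(P**2).sum(1),rcond=None)[0]
    return s[:2],np.sqrt(s[2]+s[0]**2+s[1]**2),np.array(c)/1000,r/1000
E
python3 - <<'E'
from h import *
seeds={'top':dict(cap=(231,261),hou=(449,256),stand=(332,218)),'side':dict(cap=(265,252),hou=(462,395),stand=(373,270))}
for n in seeds:
    im=cv2.imread(f'pics/{n}0.png'); hsv=cv2.cvtColor(im,cv2.COLOR_BGR2HSV)
    S=hsv[...,1];V=hsv[...,2];H=hsv[...,0]
    s=seeds[n]
    bg=np.median(V[150:330,120:500]); print(n,bg)
    x,y=s['cap']; print(V[y-24:y+25:2,x],V[y,x-30:x+31:3])
    wm=((V>bg+45)&(S<60)).astype(np.uint8)*255
    c=blob(wm,s['cap'],32); print('cap',cv2.boundingRect(c),circ(n,c,0.008))
    bm=((S>100)&(H>10)&(H<30)).astype(np.uint8)*255
    c=blob(bm,s['hou'],62); print('hou',cv2.boundingRect(c),circ(n,c,0.0))
    c=viewer.get_calibration(n)
    cv2.imwrite(f'pics/c_{n}.png',np.hstack([cv2.resize(im[y-35:y+35,x-35:x+35],(400,400),interpolation=2) for x,y in (s['cap'],)]+[cv2.resize(im[min(y,415)-65:min(y,415)+65,x-65:x+65],(400,400),interpolation=2) for x,y in (s['hou'],)]))
E
python3 -c "
import cv2,numpy as np
cv2.imwrite('pics/c.png',cv2.resize(np.vstack([cv2.imread('pics/c_top.png'),cv2.imread('pics/c_side.png')]),(600,600)))"
```

```text
top 145.0
[145 145 164 200 202 202 190 196 185 138 134 123 103  98 148 194 179 190
 207 205 204 189 148 151 146] [148 144 145 147 191 173 189 165 124 142 103 147 199 141 203 207 204 147
 148 147 144]
cap (213, 243, 37, 36) (array([0.49155286, 0.22160428]), np.float64(0.0383327028459917), array([0.49168851, 0.22150198]), 0.03952233123779297)
hou (436, 236, 19, 33) (array([ 0.50326832, -0.23378853]), np.float64(0.01882960067068015), array([ 0.50379376, -0.23561038]), 0.03500030899047851)
side 122.0
[122 122 131 157 135 115 118 135 154 123 117 118 118 118 119 119 139 161
 166 161 124 114 123 124 123] [124 126 123 131 163 165 118 105 114 118 118 115 104 107 163 165 165 124
 123 124 124]Traceback (most recent call last):
  File "<stdin>", line 10, in <module>
  File "h.py", line 17, in blob
    return max(cs,key=cv2.contourArea)
ValueError: max() iterable argument is empty
[ WARN:0@0.037] global loadsave.cpp:275 findDecoder imread_('pics/c_side.png'): can't open/read file: check file path/integrity
Traceback (most recent call last):
ValueError: all the input arrays must have same number of dimensions, but the array at index 0 has 3 dimension(s) and the array at index 1 has 2 dimension(s)
```

```bash
cat > m.py <<'E'
from h import *
seeds={'top':dict(cap=(231,261),hou=(449,256),stand=(332,218)),'side':dict(cap=(265,252),hou=(462,395),stand=(373,270))}
out=[]
for n in seeds:
    im=cv2.imread(f'pics/{n}0.png'); hsv=cv2.cvtColor(im,cv2.COLOR_BGR2HSV)
    S=hsv[...,1];V=hsv[...,2];H=hsv[...,0]; s=seeds[n]; bg=np.median(V[150:330,120:500])
    wm=((V>bg+20)&(S<60)).astype(np.uint8)*255
    c=blob(wm,s['cap'],32); print('cap',cv2.boundingRect(c),circ(n,c,0.006))
    bm=((S>60)&(H>8)&(H<35)).astype(np.uint8)*255
    c=blob(bm,s['hou'],62); print('hou',cv2.boundingRect(c),circ(n,c,0.005))
    # stand foot: slightly pink
    x,y=s['stand']; print(hsv[y+8,x-24:x+25:4].tolist(), hsv[y-60,x-60])
    row=[]
    for k,h in (('cap',35),('hou',62),('stand',45)):
        x,y=s[k]; y=min(y,479-h); row.append(cv2.resize(im[y-h:y+h,x-h:x+h],(266,266),interpolation=2))
    out.append(np.hstack(row))
cv2.imwrite('pics/c.png',np.vstack(out))
E
python3 m.py
```

```text
cap (212, 242, 39, 38) (array([0.49164034, 0.22207282]), np.float64(0.040792165563709744), array([0.49146924, 0.22215276]), 0.04214589309692383)
hou (418, 226, 61, 60) (array([ 0.49499705, -0.2409623 ]), np.float64(0.0629576300181711), array([ 0.49490216, -0.24053462]), 0.06450182342529297)
[[18, 9, 144], [24, 9, 143], [0, 10, 150], [170, 9, 172], [175, 9, 173], [171, 11, 156], [0, 9, 138], [170, 14, 164], [173, 11, 178], [170, 13, 181], [169, 13, 161], [25, 11, 141], [25, 10, 146]] [ 30   9 140]
cap (244, 244, 41, 24) (array([0.49257696, 0.22195218]), np.float64(0.03501100044012244), array([0.49334167, 0.22247276]), 0.0416792984008789)
hou (413, 346, 97, 103) (array([ 0.51111695, -0.23364954]), np.float64(0.07479094022230537), array([ 0.51381378, -0.23249493]), 0.08639631652832032)
[[20, 19, 123], [19, 17, 122], [4, 15, 122], [8, 15, 70], [0, 11, 72], [0, 14, 89], [0, 13, 95], [0, 13, 96], [0, 14, 89], [0, 16, 130], [13, 18, 127], [19, 17, 123], [20, 18, 125]] [ 64 163 149]
```

View pics/c.png

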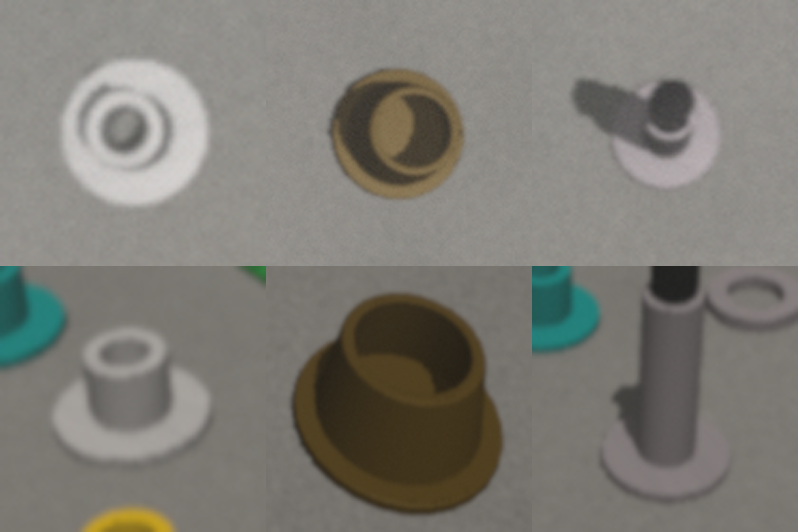

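```bash
cat > m2.py <<'E'
from h import *
def fitc(n,pts,z,r):
    P=np.array([plane(n,p,z)[:2] for p in pts])
    from scipy.optimize import least_squares
    s=least_squares(lambda c:np.hypot(*(P-c[:2]).T)-c[2],[*P.mean(0),r],loss='soft_l1',f_scale=.001)
    f=least_squares(lambda c:np.hypot(*(P-c[:2]).T)-r,P.mean(0),loss='soft_l1',f_scale=.001)
    return s.x.round(4),f.x.round(4),len(P)
for n in ('top','side'):
    im=cv2.imread(f'pics/{n}0.png'); hsv=cv2.cvtColor(im,cv2.COLOR_BGR2HSV); S,V,H=hsv[...,1],hsv[...,2],hsv[...,0]
    bm=((S>60)&(H>8)&(H<35)).astype(np.uint8)*255
    c=blob(bm,(449,256) if n=='top' else (462,395),62)[:,0].astype(float)
    if n=='side': c=c[c[:,1]>405]
    print(n,'hou',fitc(n,c,0.003,.065))
    lab=cv2.cvtColor(cv2.GaussianBlur(im,(5,5),0),cv2.COLOR_BGR2LAB).astype(int)
    bgl=np.median(lab[150:330,120:500].reshape(-1,3),0); print(bgl)
    d=lab[...,2]-bgl[2]
    pm=((lab[...,1]-lab[...,2]>bgl[1]-bgl[2]+3)).astype(np.uint8)*255
    c=blob(pm,(332,218) if n=='top' else (373,285),30)[:,0].astype(float)
    c0=c
    if n=='top': c=c[(c[:,1]>222)|(c[:,0]>343)]
    else: c=c[c[:,1]>288]
    print(c0.min(0),c0.max(0),fitc(n,c,0.004,.04))
    # probe handle top: dark
    dk=(V<75).astype(np.uint8)*255
    c=blob(dk,(334,211) if n=='top' else (376,215),14 if n=='top' else 25); print('dark',cv2.boundingRect(c))
    for z in (0.125,0.185):print(z,proj(n,[0.55,0.01,z]))
E
python3 m2.py
```

```text
top hou (array([ 0.4952, -0.2413,  0.0631]), array([ 0.4951, -0.2413]), 173)
[151. 128. 131.]
[314. 201.] [350. 237.] (array([0.5798, 0.0053, 0.0391]), array([0.5807, 0.0059]), 65)
dark (327, 201, 13, 15)
0.125 [331.113951   226.19608731]
0.185 [331.78137221 222.86692845]
side hou (array([ 0.4957, -0.2415,  0.064 ]), array([ 0.4966, -0.2405]), 129)
[127. 128. 132.]
[352. 255.] [394. 304.] (array([0.5788, 0.0031, 0.0378]), array([0.5806, 0.0051]), 54)
dark (368, 199, 18, 39)
0.125 [360.44750552 239.26688862]
0.185 [361.33026552 207.8753151 ]
```

Both views agree: cap (0.492, 0.222), housing (0.4955, -0.241), stand (0.580, 0.005). I'll check IK, then go to the cap.

```bash
cat >> h.py <<'E'
CAP=np.array([.492,.222]);HOU=np.array([.4955,-.241]);STD=np.array([.5803,.0053])
def yaw(a): return (R.from_euler('z',a,degrees=True)*R.from_quat([1,0,0,0])).as_quat()
def P(xy,z): return [float(xy[0]),float(xy[1]),float(z)]
E
python3 - <<'E'
from h import *
for nm,xy in (('cap',CAP),('hou',HOU),('std',STD)):
    for a in range(-180,180,30):
        qs=[manip.solve_ik(P(xy,z),yaw(a)) for z in (.03,.30)]
        print(nm,a,[None if q is None else np.round(q,2).tolist() for q in qs])
E
```

```text
cap -180 [[0.24, 0.78, -0.94, 1.95, 0.84, 0.87, 0.41], [0.5, 0.49, -1.29, 1.72, 0.49, 1.31, 0.67]]
cap -150 [[0.43, 1.08, -1.31, 1.94, 1.18, 1.18, 0.73], [0.5, 0.49, -1.29, 1.72, 0.49, 1.31, 1.19]]
cap -120 [[0.43, 1.08, -1.31, 1.94, 1.18, 1.18, 1.25], [0.5, 0.49, -1.29, 1.72, 0.49, 1.31, 1.72]]
cap -90 [[0.43, 1.08, -1.31, 1.94, 1.18, 1.18, 1.77], [0.5, 0.49, -1.29, 1.72, 0.49, 1.31, 2.24]]
cap -60 [[0.43, 1.08, -1.31, 1.94, 1.18, 1.18, 2.3], [-1.49, 0.57, 1.44, 1.78, -0.58, 1.32, -2.54]]
cap -30 [[-0.66, 0.56, 0.24, 1.98, -0.22, 0.63, -2.38], [-0.68, 0.21, 0.24, 1.76, -0.05, 1.18, -2.52]]
cap 0 [[0.05, 0.66, -0.67, 1.95, 0.6, 0.74, -2.54], [-0.3, 0.21, -0.21, 1.75, 0.05, 1.19, -2.09]]
cap 30 [[0.12, 0.69, -0.76, 1.95, 0.68, 0.77, -2.08], [0.07, 0.26, -0.65, 1.73, 0.17, 1.2, -1.67]]
cap 60 [[0.17, 0.73, -0.83, 1.95, 0.74, 0.81, -1.61], [0.38, 0.38, -1.08, 1.73, 0.35, 1.25, -1.31]]
cap 90 [[0.18, 0.74, -0.86, 1.95, 0.77, 0.82, -1.11], [0.5, 0.49, -1.29, 1.72, 0.49, 1.31, -0.9]]
cap 120 [[0.19, 0.74, -0.86, 1.95, 0.78, 0.83, -0.59], [0.5, 0.49, -1.29, 1.72, 0.49, 1.31, -0.38]]
cap 150
[... 1762 characters left out ...]
 -2.57]]
std -30 [[0.31, 0.66, -0.48, 1.85, 0.44, 0.73, -2.51], [0.66, 0.42, -0.94, 1.63, 0.36, 1.27, -2.45]]
std 0 [[0.39, 0.69, -0.59, 1.85, 0.54, 0.77, -2.06], [0.77, 0.51, -1.14, 1.63, 0.47, 1.31, -2.02]]
std 30 [[0.43, 0.71, -0.64, 1.85, 0.58, 0.78, -1.57], [0.77, 0.51, -1.15, 1.63, 0.48, 1.32, -1.5]]
std 60 [[0.48, 0.73, -0.71, 1.85, 0.64, 0.81, -1.1], [0.8, 0.55, -1.22, 1.63, 0.53, 1.34, -1.01]]
std 90 [[0.55, 0.77, -0.81, 1.85, 0.74, 0.85, -0.64], [0.84, 0.6, -1.29, 1.63, 0.59, 1.37, -0.54]]
std 120 [[0.6, 0.82, -0.9, 1.84, 0.82, 0.9, -0.17], [0.86, 0.64, -1.36, 1.63, 0.64, 1.4, -0.05]]
std 150 [[0.65, 0.86, -0.97, 1.84, 0.88, 0.94, 0.31], [0.88, 0.71, -1.45, 1.63, 0.71, 1.45, 0.41]]
```

```bash
cat > s1.py <<'E'
from h import *
zg=0.013
manip.move_pose(P(CAP,.27),yaw(180)); print(manip.current_clock())
manip.servo_line(P(CAP,.10),vel=.2)
manip.servo_line(P(CAP,zg),vel=.08)
effector.close(f_grip=5); print('gap',manip.current_finger_gap(),manip.current_gripper_force(),manip.current_force())
effector.open_jaws()
manip.servo_line(P(CAP,zg+.07),ori=yaw(90),vel=.06)
manip.servo_line(P(CAP,zg),vel=.08)
effector.close(f_grip=25); print('gap',manip.current_finger_gap(),manip.current_gripper_force(),manip.current_force())
print(manip.current_tool_pos())
manip.servo_line(P(CAP,zg+.05),vel=.08)
print('gap',manip.current_finger_gap(),manip.current_force(),manip.current_tool_pos(),manip.current_clock())
cv2.imwrite('pics/s1.png',viewer.get_image('side')[:,:,::-1])
E
python3 s1.py
```

```text
3.2
gap 0.04328818195994149 4.999959283741191 [ 0.44124851 -0.13880929  0.31451423]
gap 0.0437670415215971 24.99996643513441 [-0.31446207 -0.11325235  1.42040601]
[0.49195893 0.22199902 0.0130389 ]
gap 0.0438299861610423 [ 0.98147282  0.0835965  -1.98772839] [0.49194155 0.22164206 0.06297541] 11.5083
```

View pics/s1.png

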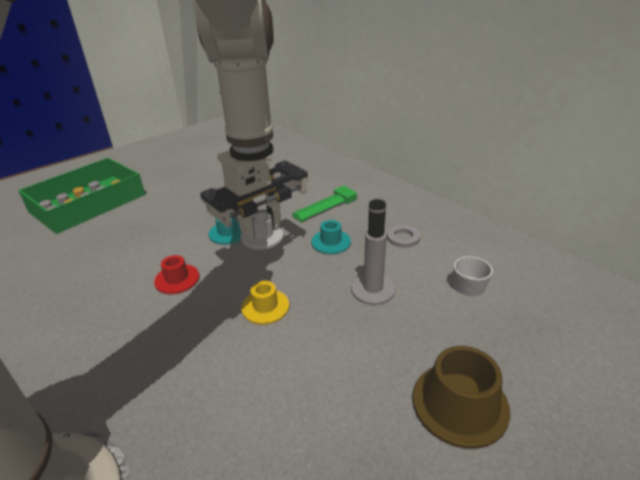

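The cap is in the gripper by its boss, at about (262,235), lifted and level. Next I'll carry it to just above the rim and look.

```bash
cat > s2.py <<'E'
from h import *
manip.servo_line(P(CAP,.29),vel=.2)
manip.move_pose(P(HOU,.29),yaw(90))
manip.servo_line(P(HOU,.14),vel=.15)
manip.servo_line(P(HOU,.075+.013+.010),vel=.05)
manip.sleep(.3)
print('gap',manip.current_finger_gap(),manip.current_force(),manip.current_tool_pos(),manip.current_clock())
a=viewer.get_image('side');b=viewer.get_image('top')
cv2.imwrite('pics/s2s.png',a[:,:,::-1]);cv2.imwrite('pics/s2t.png',b[:,:,::-1])
cv2.imwrite('pics/s2.png',np.hstack([cv2.resize(a[290:460,385:545],(400,425),interpolation=2),cv2.resize(b[205:305,400:500],(400,425),interpolation=2)])[:,:,::-1])
E
python3 s2.py
```

```text
gap 0.043984057348795166 [ 0.21140438 -0.12761435 -1.77434989] [ 0.49560099 -0.24112195  0.09824295] 16.975
```

View pics/s2.png

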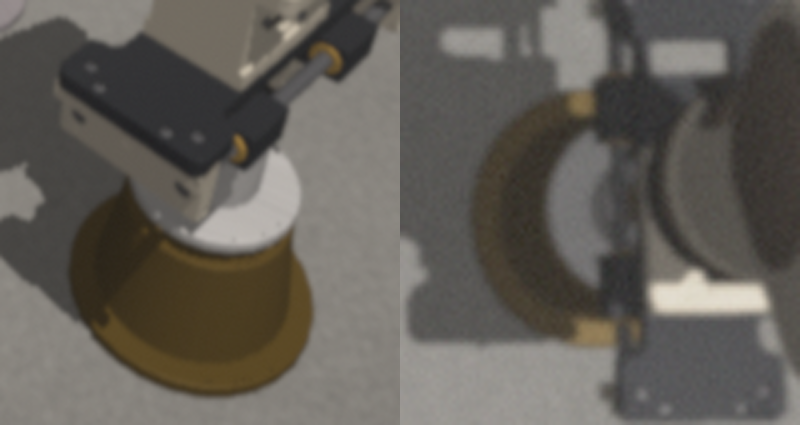

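The cap hovers level over the rim and looks aligned in both views. I'll lower it until it touches, release, back off and check that it is flush.

```bash
cat > s3.py <<'E'
from h import *
manip.servo_line(P(HOU,.0895),vel=.02)
f0=manip.current_force()[2]; z=.0895
while z>.0855:
    z-=.0004; manip.servo_line(P(HOU,z),vel=.01); f=manip.current_force()[2]
    if f-f0>1.5: break
print(z,f0,f,manip.current_tool_pos())
effector.open_jaws()
manip.servo_line(P(HOU,.16),vel=.15)
q=P(STD,.30); manip.move_pose(q,yaw(180)); print(manip.current_clock(),manip.current_tool_pos())
a=viewer.get_image('side');b=viewer.get_image('top')
cv2.imwrite('pics/s3s.png',a[:,:,::-1]);cv2.imwrite('pics/s3t.png',b[:,:,::-1])
cv2.imwrite('pics/s3.png',np.hstack([cv2.resize(a[290:460,385:545],(400,425),interpolation=2),cv2.resize(b[205:305,400:500],(400,425),interpolation=2)])[:,:,::-1])
E
python3 s3.py
```

```text
0.0891 -2.681577094289916 -0.7167554134765779 [ 0.49556101 -0.24102867  0.08918781]
20.575 [0.57983388 0.003811   0.29856507]
```

View pics/s3.png

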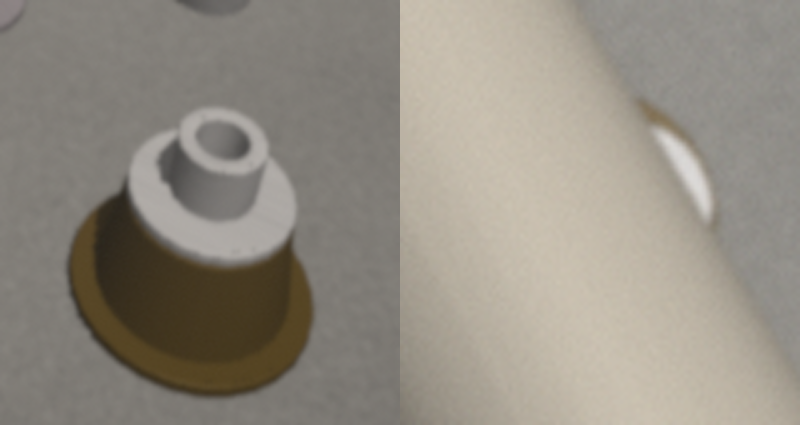

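Run:
```python
import sys,io,contextlib
with contextlib.redirect_stdout(io.StringIO()):
    from m2 import *
im=cv2.imread('pics/s3s.png');hsv=cv2.cvtColor(im,cv2.COLOR_BGR2HSV);S,V,H=[hsv[...,i] for i in (1,2,0)]
wm=((V>100)&(S<45)).astype(np.uint8)*255; bm=((S>60)&(H>8)&(H<35)).astype(np.uint8)*255
# flange outer arc: bottom-most white pixel per column above bronze
pts=[];
for x in range(440,502):
    ys=np.where(bm[370:415,x])[0]
    col=[y for y in range(350,405) if wm[y,x] and bm[y+3,x]]
    if col: pts.append((x,max(col)+.7))
print(len(pts),pts[0],pts[-1]); 
for z in (.075,.079): print('flange lower edge',fitc('side',pts,z,.042))
# hole mouth: dark in boss top
x0,y0=385+222/2.5,290+140/2.5
print('pred mouth',proj('side',P(HOU,.12)),'seen ~',x0,y0,plane('side',(x0,y0),.12))
# silhouettes of flange: left/right extents vs prediction
t=np.linspace(0,2*np.pi,400)
for z in (.075,.083):
  C=np.array([proj('side',[HOU[0]+.042*np.cos(a),HOU[1]+.042*np.sin(a),z]) for a in t]); print(z,C.min(0),C.max(0))
c=blob(wm&(~bm),(470,360),45); print(cv2.boundingRect(c))
# original rim from s0: bronze mask top/right extents
b0=cv2.imread('pics/side0.png');h0=cv2.cvtColor(b0,cv2.COLOR_BGR2HSV)
m0=((h0[...,1]>60)&(h0[...,0]>8)&(h0[...,0]<35)).astype(np.uint8)*255
c=blob(m0,(462,395),62)[:,0].astype(float); c=c[(c[:,1]<365)]; print('rim',len(c),c.min(0),c.max(0),fitc('side',c,.075,.042))
```

```text
60 (440, 375.7) (500, 384.7)
flange lower edge (array([ 0.4962, -0.2426,  0.0397]), array([ 0.4983, -0.2409]), 60)
flange lower edge (array([ 0.4929, -0.244 ,  0.0394]), array([ 0.4953, -0.2421]), 60)
pred mouth [473.53792796 345.35403397] seen ~ 473.8 346.0 [ 0.4948461  -0.24180725  0.12      ]
0.075 [434.47914533 344.25217214] [502.08412548 397.17801473]
0.083 [435.19859513 340.21736831] [503.37229379 393.07929733]
(425, 315, 90, 90)
rim 69 [435. 346.] [496. 364.] (array([ 0.4936, -0.2422,  0.0411]), array([ 0.4929, -0.243 ]), 69)
```

Run:
```python
from h import *
p=proj('top',P(HOU,.075)); q=proj('top',P(HOU+[.042,0],.075)); print('pred rim',p,'r',np.hypot(*(p-q)))
im=cv2.imread('pics/top0.png'); x,y=455,256;h=32
c=cv2.resize(im[y-h:y+h,x-h:x+h],None,fx=9,fy=9,interpolation=2)
c=cv2.convertScaleAbs(c,alpha=1.5)
f=lambda v:((v-np.array([x-h,y-h])+.5)*9-.5)
for r,col in ((.042,(0,255,0)),(.034,(255,255,0))):
    pts=np.array([f(proj('top',[HOU[0]+r*np.cos(a),HOU[1]+r*np.sin(a),.075])) for a in np.linspace(0,6.29,40)])
    for u in pts: cv2.circle(c,tuple(int(k) for k in u),1,col,-1)
cv2.imwrite('pics/rim.png',c)
```

```text
pred rim [456.21160467 254.01254487] r 20.874299882963726
```

View pics/rim.png

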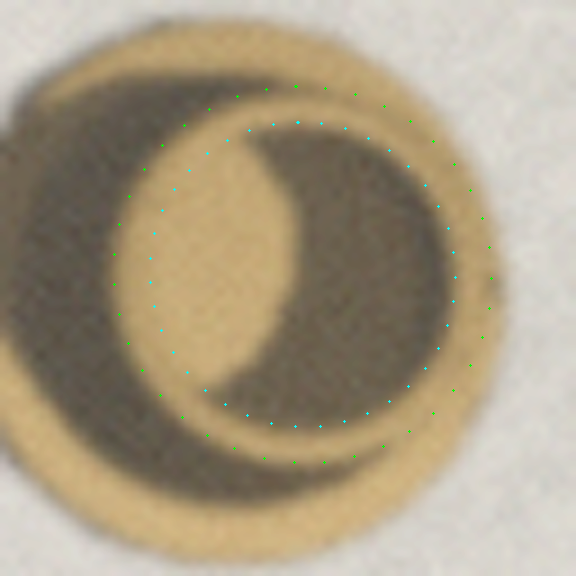

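The predicted rim outline lies on the seen rim to under 1 mm, so the cap's centring is good. Next I'll grasp the probe.

```bash
cat > s4.py <<'E'
from h import *
zg=.136
manip.servo_line(P(STD,.22),vel=.15)
manip.servo_line(P(STD,zg),vel=.1)
effector.close(f_grip=3); print('gap',manip.current_finger_gap(),manip.current_tool_pos())
effector.open_jaws()
manip.servo_line(P(STD,zg+.09),ori=yaw(90),vel=.08)
manip.servo_line(P(STD,zg),vel=.1)
effector.close(f_grip=25); print('gap',manip.current_finger_gap(),manip.current_tool_pos(),manip.current_force())
manip.servo_line(P(STD,.295),vel=.08); manip.sleep(.3)
print('gap',manip.current_finger_gap(),manip.current_gripper_force(),manip.current_tool_pos(),manip.current_clock(),manip.current_force())
b=viewer.get_image('side');cv2.imwrite('pics/s4.png',b[100:350,220:540,::-1])
E
python3 s4.py
```

```text
gap 0.027727105766848965 [0.58029946 0.00520314 0.13598536]
gap 0.02762092971980383 [0.5801861  0.00532713 0.13594758] [ 0.52474476 -0.49475546 -0.37057169]
gap 0.02758791106795191 24.99861717224121 [0.58025443 0.00526834 0.29492054] 30.7 [ 0.52767577 -0.35138468 -1.05209344]
```

View pics/s4.png

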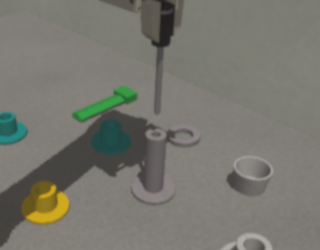

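The probe is out of the stand and hangs upright, rod from about (381,145) to (377,214) in full-picture pixels. I'll move it above the hole and compare the rod with its predicted line.

```bash
cat > s5.py <<'E'
from h import *
manip.servo_line(P(HOU,.295),ori=yaw(90),vel=.12)
manip.servo_line(P(HOU,.271),vel=.04); manip.sleep(.4)
t=manip.current_tool_pos(); print(t,R.from_quat(manip.current_tcp_rot()).as_matrix()[:,2],manip.current_clock())
b=viewer.get_image('side'); tip=t-[0,0,.131]
print('pred tip',proj('side',tip),'neck',proj('side',tip+[0,0,.12]),'mouth',proj('side',P(HOU,.12)))
cv2.imwrite('pics/s5s.png',b[:,:,::-1])
p=b[190:390,400:560].copy()
c=cv2.resize(p,None,fx=3,fy=3,interpolation=2)
g=lambda v:tuple(int(k) for k in ((v-np.array([400,190])+.5)*3-.5))
for k in np.linspace(0,.12,13):
    for s in (-.005,.005):
        # lateral offset along camera x
        n=R.from_quat(viewer.get_calibration('side')['attitude']).apply([1,0,0])
        cv2.circle(c,g(proj('side',tip+[0,0,k]+n*s)),1,(0,255,0),-1)
for a in np.linspace(0,6.28,24): cv2.circle(c,g(proj('side',[HOU[0]+.013*np.cos(a),HOU[1]+.013*np.sin(a),.12])),1,(255,0,0),-1)
cv2.imwrite('pics/s5.png',c[:,:,::-1])
E
python3 s5.py
```

```text
[ 0.49552459 -0.24103562  0.27111654] [ 1.40342629e-04 -1.63067500e-04 -9.99999977e-01] 34.2167
pred tip [476.33979821 333.99301607] neck [495.60412454 254.80793431] mouth [473.53792796 345.35403397]
```

View pics/s5.png

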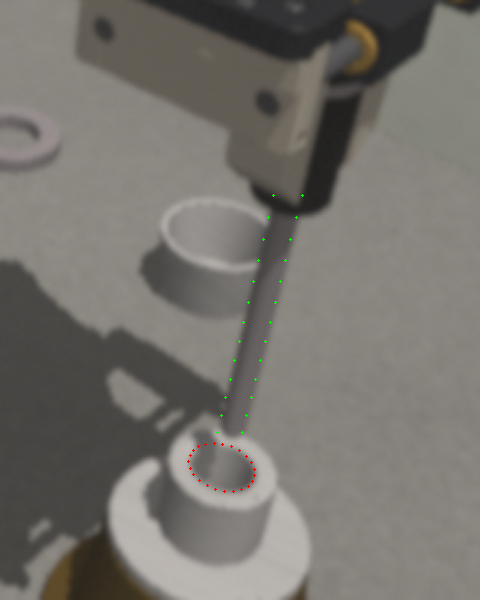

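The rod sits slightly right of its predicted line: about 2 px at the tip and 1 px at the neck. I'll measure that properly.

Run:
```python
from h import *
im=cv2.imread('pics/s5s.png'); old=cv2.imread('pics/s3s.png')
t=np.array([.49552,-.24104,.27112]); tip=t-[0,0,.131]
g=cv2.cvtColor(im,cv2.COLOR_BGR2GRAY).astype(float)
a,b=proj('side',tip),proj('side',tip+[0,0,.12]); u=(b-a)/np.hypot(*(b-a)); n=np.array([-u[1],u[0]]); n=n if n[0]>0 else -n
for k in (.004,.01,.02,.03,.04,.05,.06,.07,.08,.09,.1):
    c=proj('side',tip+[0,0,k]); s=np.arange(-8,9.01,1)
    pts=(c+s[:,None]*n).astype(np.float32)
    v=cv2.remap(g.astype(np.float32),pts[None,:,0],pts[None,:,1],1)[0]
    print(k,v.astype(int))
s=np.arange(-10,12); pts=(a-s[:,None]*u+n*1.5).astype(np.float32)
print('tip axial (down +)',cv2.remap(g.astype(np.float32),pts[None,:,0],pts[None,:,1],1)[0].astype(int))
```

```text
0.004 [129 130 128 121 105  87  84  90  96  99 101 103 110 122 131 133 133 133]
0.01 [ 76  74  72  73  74  76  82  90  95  98  99 100 107 119 128 132 132 132]
0.02 [ 72  76  82  85  83  79  83  89  95  98 100 101 107 119 128 131 131 132]
0.03 [131 131 130 119  97  83  84  90  95  98  99 100 106 119 129 133 133 133]
0.04 [134 134 131 118  97  82  82  88  94  98  99 100 106 119 130 134 135 134]
0.05 [135 135 131 119  95  80  81  88  93  97  98 100 106 119 130 134 135 135]
0.06 [121 125 125 114  93  80  81  87  93  97  98 100 106 119 132 138 139 138]
0.07 [113 112 108  98  82  75  80  87  92  96  97  99 105 118 130 135 136 136]
0.08 [115 114 111  99  82  73  77  85  91  95  98  99 104 117 129 134 134 134]
0.09 [102  99  96  89  77  70  71  74  78  84  90  97 103 114 128 133 134 135]
0.1 [107 102  94  83  72  68  71  74  76  77  78  78  87 107 127 135 136 135]
tip axial (down +) [ 99  99  99  99  99  99  99 100 100 102 113 134 159 171 161 140 125 121
 120 120 121 120]
```

The rod is within 0.3 px of its prediction laterally, with no visible tilt. Closing on it along both axes also centred it in depth. I'll lower it.

```bash
cat > s6.py <<'E'
from h import *
f0=manip.current_force()
for z in (.255,.235,.215,.195,.175):
    manip.servo_line(P(HOU,z),vel=.03); d=np.array(manip.current_force())-f0; print(z,d.round(2))
    if np.linalg.norm(d)>4: print('stop');break
manip.sleep(.5); t=manip.current_tool_pos(); print(t,manip.current_finger_gap(),manip.current_gripper_force(),manip.current_clock())
b=viewer.get_image('side');cv2.imwrite('pics/s6.png',cv2.resize(b[230:430,400:560,::-1],None,fx=3,fy=3,interpolation=2))
E
python3 s6.py
```

```text
0.255 [-0.61 -0.08  1.51]
0.235 [-0.5  -0.58  0.57]
0.215 [-0.22 -0.79  1.39]
0.195 [-0.38 -0.6   1.41]
0.175 [-0.69 -0.04  1.41]
[ 0.49553056 -0.24100829  0.17504734] 0.027684930458947845 24.998684227466583 38.7167
```

View pics/s6.png

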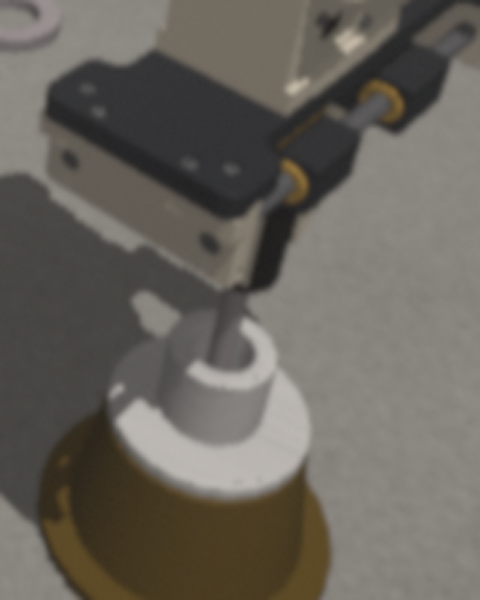

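The rod is in the hole with no contact force. I'll do one numeric check of its centring against the hole mouth.

Run:
```python
from h import *
old=cv2.imread('pics/s3s.png',0).astype(np.float32)
b=viewer.get_image('side'); g=cv2.cvtColor(b,cv2.COLOR_RGB2GRAY).astype(np.float32)
t=manip.current_tool_pos()
a=proj('side',[t[0],t[1],.12]);c2=proj('side',[t[0],t[1],.165]);u=(c2-a)/np.hypot(*(c2-a));n=np.array([-u[1],u[0]]);n=n if n[0]>0 else -n
s=np.arange(-24,25)
for nm,im,ks in (('before',old,(0,)),('now',g,(0,5,10,14,18))):
    for k in ks:
        p=(a+u*k+s[:,None]*n).astype(np.float32); print(nm,k,cv2.remap(im,p[None,:,0],p[None,:,1],1)[0].astype(int).tolist())
p=(a+s[:,None]*u).astype(np.float32); print('axial before',cv2.remap(old,p[None,:,0],p[None,:,1],1)[0].astype(int).tolist())
```

```text
before 0 [123, 123, 126, 132, 136, 137, 141, 156, 167, 170, 171, 171, 163, 141, 121, 117, 119, 122, 122, 123, 123, 122, 120, 118, 116, 114, 110, 107, 103, 98, 93, 87, 82, 79, 85, 106, 139, 162, 170, 172, 173, 172, 161, 140, 127, 123, 123, 123, 124]
now 0 [117, 123, 127, 127, 122, 113, 100, 93, 92, 92, 93, 93, 93, 91, 92, 95, 97, 99, 99, 93, 82, 75, 78, 86, 91, 95, 97, 98, 99, 100, 98, 92, 87, 84, 90, 114, 150, 174, 183, 185, 186, 184, 173, 151, 136, 133, 132, 133, 133]
now 5 [135, 135, 135, 134, 133, 132, 129, 119, 105, 95, 92, 92, 93, 94, 96, 96, 97, 97, 98, 93, 81, 71, 70, 78, 86, 93, 98, 99, 101, 108, 117, 128, 142, 156, 169, 178, 182, 182, 180, 174, 162, 145, 133, 128, 128, 128, 129, 131, 134]
now 10 [115, 104, 98, 91, 84, 78, 75, 73, 71, 71, 71, 73, 77, 80, 83, 86, 87, 89, 89, 85, 76, 68, 69, 73, 76, 81, 89, 100, 121, 150, 165, 164, 159, 152, 147, 144, 141, 137, 134, 134, 134, 133, 132, 130, 130, 131, 132, 134, 134]
now 14 [69, 69, 70, 70, 70, 69, 70, 70, 70, 71, 70, 70, 70, 70, 70, 69, 69, 70, 70, 69, 66, 66, 69, 72, 75, 76, 77, 78, 80, 88, 101, 116, 126, 131, 133, 133, 132, 132, 132, 133, 133, 133, 133, 132, 131, 131, 132, 132, 132]
now 18 [70, 70, 69, 69, 69, 69, 69, 69, 69, 69, 69, 69, 71, 71, 73, 76, 78, 86, 91, 87, 78, 70, 69, 69, 71, 72, 72, 75, 89, 111, 124, 129, 132, 133, 133, 133, 134, 134, 135, 134, 134, 133, 132, 132, 132, 132, 132, 133, 134]
axial before [112, 111, 111, 111, 111, 111, 111, 110, 109, 112, 123, 145, 163, 167, 165, 158, 143, 126, 116, 114, 114, 115, 115, 116, 116, 116, 116, 116, 116, 117, 125, 140, 159, 169, 170, 162, 149, 134, 126, 123, 123, 123, 123, 123, 124, 124, 125, 125, 124]
```

The hole is centred within 0.3 px and the rod within about 0.5 mm of it, so I'm handing in.

```bash
python3 -c "
from bench import manip
print(manip.current_clock(),manip.hand_in())"
```

```text
the job is handed in; nothing more can be done
38.8167 None
```

The job is handed in at 38.8 s: the cap is released on the rim, and the probe is held still and centred in the hole, with its tip about 28–31 mm below the cap's underside by my estimate; the hand-in returned no verdict.

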